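# Pull-test a lamp spigot with the supply isolated

## Task

Do the pull test on the lamp clamped in the rig: first throw the isolator lever over to off, then draw the gauge's handle out until its pointer is level with the marker clip (do not pull it more than 15 mm beyond the clip) and hold it there for a good second. Ease the handle gently all the way back in without letting it snap back, and only then throw the isolator back on. Keep the isolator off whenever the gauge is drawn, leave the meter, the spare lamp and the screwdriver where they are, and let go of everything at the end.

Things in the scene. Friction and masses are not known exactly. Their poses are not given: they have to be found in the camera images.
- isolator: Open knife-switch style isolator, fixed to the table: grey box 150 x 90 x 50 mm, with a U-shaped lever on top. Origin under the centre of the box. Its x axis (along the 150 mm) points from the ON end, which has a round black cable gland sticking out 35 mm, to the OFF end, which has a flat steel padlock tab with a hole, sticking out 33 mm. Both lie below 50 mm height. z is up.
- throw_hinge (a point): Centre of the lever's hinge, 55 mm above the table over the isolator's origin. The hinge runs along the isolator's y axis (level).
- throw_bar (a point): Centre of the lever's dark steel cross-bar: round, 18 mm thick, about 108 mm long along the isolator's y, carried at 100 mm from the hinge by two thin steel arms 74 mm apart. At rest the bar's centre is 135 mm above the table and 61 mm from the hinge towards the ON or the OFF end; at the middle of its throw it is 155 mm above the table.
- throw (a joint): Angle of the isolator lever, rad: 0 = fully ON (leans to the gland), 1.3 = fully OFF (leans to the padlock tab). It is a heavy over-centre lever (about 0.3 kg of steel) with hardly any friction: pushing the bar level needs about 2 to 3 N at the start, and once clearly past the middle (0.65) it drops over to the other stop by its own weight and rests there.
- rig: Pull-test rig, fixed to the table: aluminium bed 410 x 180 x 12 mm carrying, along its x axis, the draw handle, then the grey gauge body (90 x 100 mm, top 97 mm above the table), then the clamped black lamp (top about 109 mm with its strap). Origin on the table under the bed's centre line, 20 mm on the gauge's side of the home position of the handle bar; the bed runs from x -120 to +290 mm. x points from the handle towards the lamp: the handle is drawn out along -x.
- gauge_bar (a point): Centre of the black handle bar of the gauge: round, 16 mm thick, 120 mm long along the rig's y, 75 mm above the table. At home it stands 60 mm clear of the gauge body; two steel rods 84 mm apart join it to the gauge, so the space between them is free for a finger. The nearest thing under the bar is the bed, 12 mm high.
- gauge_pointer (a point): Tip of the small steel pointer on the +y end of the handle bar (67 mm from the bar's centre), at the bar's height; it moves with the bar along the scale rail (12 mm wide, 55 mm high, 77 mm to the rig's +y).
- gauge (a joint): How far the handle is drawn out of the gauge, m: 0 = home, against its stop, 0.085 = end of travel. A spring pulls it home: about 4 N near home, about 11 N at 60 mm; it has little damping, so let go more than about 5 mm from home it snaps back. Back home means within 4 mm.
- marker_top (a point): Top centre region of the dark steel marker clip, a 10 mm wide (along the rig's x) saddle with an upright fin, clipped on the scale rail at a different place each time, 35 to 60 mm from the pointer's home. This point is at the pointer's height, its axes are those of the rig; the pointer is level with the clip when their x positions along the rig agree within 5 mm. The clip is fixed and not touched.
- meter: Loose multimeter lying flat, 120 x 55 x 43 mm, origin under its centre, x along its length. To be left alone.
- spare_lamp: Loose black lamp like that in the rig, 120 x 110 x 87 mm, with a round spigot reaching 90 mm from its centre towards its -x. Origin under its centre. To be left alone.
- screwdriver: Loose screwdriver, 190 mm long, lying along its x. To be left alone.
Not all that is in view belongs to the job. Leave any blue or orange look-alike of the isolator alone.

How it is judged:
By the outcome, as a careful person would: the job done as asked, in the order asked, and still so for the second after the job is handed in, with the robot touching nothing.
It also fails if it takes over 69 s, if anything falls off the work surface, if the arm or the gripper's body presses on something with over 40 N, if the wrist force passes 120 N, or if a joint passes its speed limit or range.

## Robot

A 6-joint arm with a two-finger parallel gripper is mounted at the origin on the work surface. World frame = base frame: x ahead of the robot, y to its left, z up, the work surface at z = 0. Lengths are in m, angles in rad, forces in N, time in s.
With the tool pointing down it reaches from about 0.35 to 0.775 m from the base axis. Payload 7.3 kg.
Tool frame: the origin (TCP) lies at the very end of the fingers, on their centre line; the grasp point (between the pads) lies 19 mm behind it (robot.hold_point_z is the distance from the TCP to the grasp point, in m); z points along the fingers, y is the direction in which the jaws open and shut (so a half turn about z gives the same grasp; the last joint's range is limited). The gripper opens to 92 mm and grips with 3 to 60 N. Pads are 19 mm wide; open, the fingers measure 130 mm over their backs; the gripper's body (75 mm by 190 mm) begins 47 mm behind the grasp point.
Start: joints at [-1.273, 0.342, 1.524, -0, 1.275, -0.146], TCP at [0.225, -0.474, 0.197] pointing down, gripper open.
Joint ranges: [-2.53, 2.53], [-0.77, 2.02], [0.04, 2.7], [-1, 4.14], [0.28, 2.66], [-3.11, 3.11]. Speed limits (rad/s): [2.57, 2.57, 3.14, 3.14, 3.14, 3.14].

## Interface

Orientations are given as [roll, pitch, yaw] about the fixed x, y, z axes, in that order (R = Rz(yaw) Ry(pitch) Rx(roll)).
In Python, from cell import monitor, viewer, robot gives the robot as it stands.
- The arm moves only by the tool move_arm, never from a script. Its argument "deltas" is a list of rows, each an object of numbers: "x", "y", "z": the shift along the tool's x, y, z in m; "wx", "wy", "wz": the turn, a rotation vector about the tool's x, y, z in degrees; "hand": the opening, from 0 (shut) to 1 (fully open). In form: [{"x": .., "y": .., "z": .., "wx": .., "wy": .., "wz": .., "hand": ..}, ...]. A call has 1 to 8 rows; each row is the pose to reach, as a shift and turn from the pose commanded when the call began, along the tool's axes at that moment; what a row does not reach only later rows make up. A row lasts 1/8 s, in which the tool goes at most 62.5 mm and 10.7 degrees, less where a joint would pass 70% of its speed; a pose out of reach is approached as far as the arm can. A call with a gripper value outside its range is refused whole. The fingers move at their own pace and stop on an object; "grip_force" is the grip in N (left out, the last holds). Time passes only in rows, so rows that repeat a pose let the fingers close. It gives the time, the measured TCP pose, the force and the opening at its end, in the units of the state.
- monitor.observe(): the state, without advancing time (a new reading comes with each control period).
- viewer.read_camera(name): name is "scene" or "top" or "wrist"; returns the picture (480x640x3 uint8, red, green, blue); there is no depth.
- viewer.camera_params(name): a dict with "camera_matrix" (3x3 intrinsics, pixels), "R" (3x3) and "t" (3): a world point X has camera coordinates R X + t. Camera axes: x right, y down, z forward; pixel columns grow to the right and rows downward; lengths in m; the calibration is good to about 2 mm. The wrist camera is an equidistant fisheye: a pixel r from the principal point sees the ray r / f radians off the axis. A picture is of the moment at which its call begins: read the wrist's pose just before it. camera_params takes no time and is no camera call; for the wrist camera it gives the pose at the moment of the call.
- robot.hand_in(): hands the job in, once; it reports no verdict.
The state is a dict: "time": time; "qpos": joint angles; "qvel": joint speeds; "joint_efforts": joint torques, N m; "tool_pos": TCP position; "tool_rot": TCP orientation; "contact_force": force on the tool from outside, world axes, zero at the start; "torque": the same for the moment, N m; "opening": finger opening in m.
Only numpy, scipy, OpenCV 4.12 (cv2) and the standard library are available. Lean on these libraries where they do the work, as an engineer would, in place of code of your own. Each camera call takes 0.05 s, during which the arm holds its last target. There are 200 camera calls.

## Working session

There is one attempt and no reset: what is moved stays moved. The work goes in short steps, Python scripts to look and compute and a tool call to move; the robot and the scene stay as the last step left them, time stands still between calls to the robot, and variables do not carry over. Pictures are saved under pics/ and viewed, about 8 in all and at most 12, crops included, and the job is handed in when it is done.

Besides the shell and the picture viewer there is one more tool, called as a command line: name --argument value ..., lists and objects as JSON in quotes. move_arm: Moves the arm, as the interface text tells. Its arguments: {"type":"object","properties":{"deltas":{"type":"array","items":{"type":"object","properties":{"x":{"type":"number"},"y":{"type":"number"},"z":{"type":"number"},"wx":{"type":"number"},"wy":{"type":"number"},"wz":{"type":"number"},"hand":{"type":"number"}}}},"grip_force":{"type":"number"}},"required":["deltas"]}

```bash
mkdir -p pics; ls; python3 - <<'E'
from cell import monitor, viewer, robot
import cv2
for n in ("scene","top"):
    cv2.imwrite(f"pics/{n}0.png",viewer.read_camera(n)[:,:,::-1])
    p=viewer.camera_params(n); print(n,p)
s=monitor.observe(); print(s)
E
```

```text
pics
scene {'camera_matrix': array([[499.98639832,   0.        , 307.86549599],
       [  0.        , 499.98639832, 244.68057981],
       [  0.        ,   0.        ,   1.        ]]), 'R': array([[ 0.37608779,  0.92641656,  0.01761642],
       [ 0.59655472, -0.22754194, -0.76964091],
       [-0.70899961,  0.29996171, -0.63823391]]), 't': array([-0.21553713, -0.23622539,  1.77539363])}
top {'camera_matrix': array([[467.44283818,   0.        , 317.25118639],
       [  0.        , 467.44283818, 235.31441784],
       [  0.        ,   0.        ,   1.        ]]), 'R': array([[-0.00292864, -0.99997845,  0.00587592],
       [-0.99004013,  0.00207236, -0.14077017],
       [ 0.14075496, -0.00622967, -0.99002486]]), 't': array([0.00837035, 0.54741487, 1.55928444])}
{'time': 0.1, 'qpos': array([-1.27297752e+00,  3.42649666e-01,  1.52489019e+00, -4.62408945e-05,
        1.27539790e+00, -1.45990865e-01]), 'qvel': array([-7.68489329e-04, -1.08803713e-03, -1.98192511e-03, -1.73025985e-03,
       -1.21105195e-04,  6.49111376e-05]), 'joint_efforts': array([ 9.45104439e-04, -4.32006311e+01, -2.44694388e+01,  7.18234177e-02,
        5.26105484e-02, -5.85272596e-05]), 'tool_pos': array([ 0.2253207 , -0.47375695,  0.19592716]), 'tool_rot': array([-3.14025543e+00, -1.51926347e-04,  4.43823063e-01]), 'contact_force': array([-0.23017542, -0.06686632,  0.1463126 ]), 'torque': array([0.0159363 , 0.0310124 , 0.04319768]), 'opening': 0.09170138666010554}
```

View pics/top0.png

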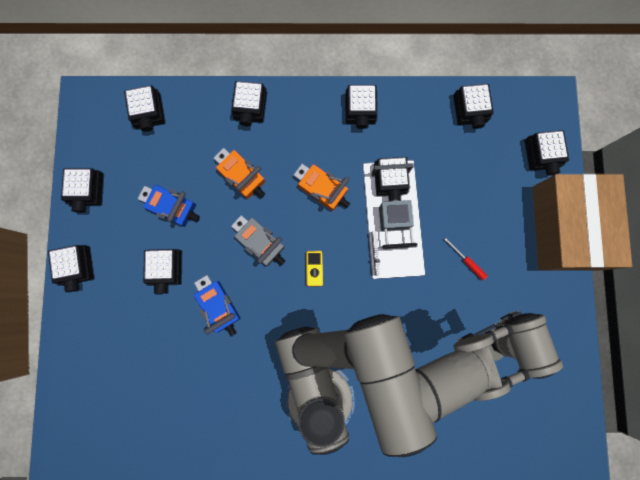

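View pics/scene0.png

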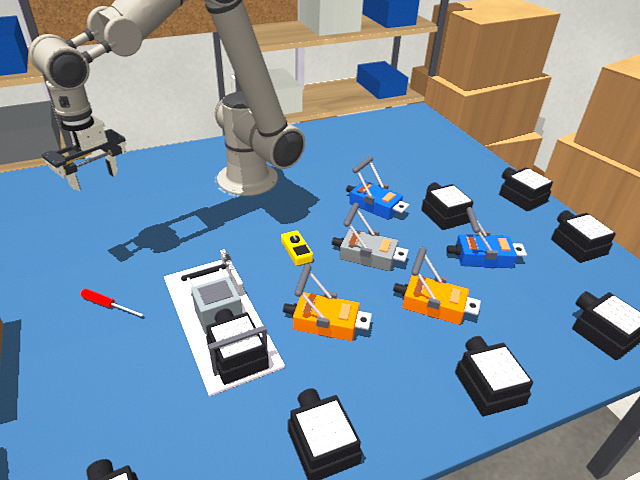

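Candidates for the isolator in the top view are grey (258,241), blue (168,205) and (216,306), and orange (240,173) and (322,187). I choose the grey one: its gland is at about (278,262) and its tab at about (239,223). The rig is at (395,220). Next I'll take a close crop of the isolator and one of the rig.

```bash
python3 - <<'E'
import cv2, numpy as np
a=cv2.imread("pics/top0.png"); b=cv2.imread("pics/scene0.png")
r=lambda i,x,y,w,h:cv2.resize(i[y:y+h,x:x+w],None,fx=5,fy=5,interpolation=cv2.INTER_CUBIC)
cv2.imwrite("pics/c1.png",np.hstack([r(a,225,205,70,120),r(a,360,165,70,120)]))
cv2.imwrite("pics/c2.png",np.hstack([r(b,325,195,85,85),r(b,165,240,75,85)]))
E
```

```text
(no output)
```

View pics/c1.png

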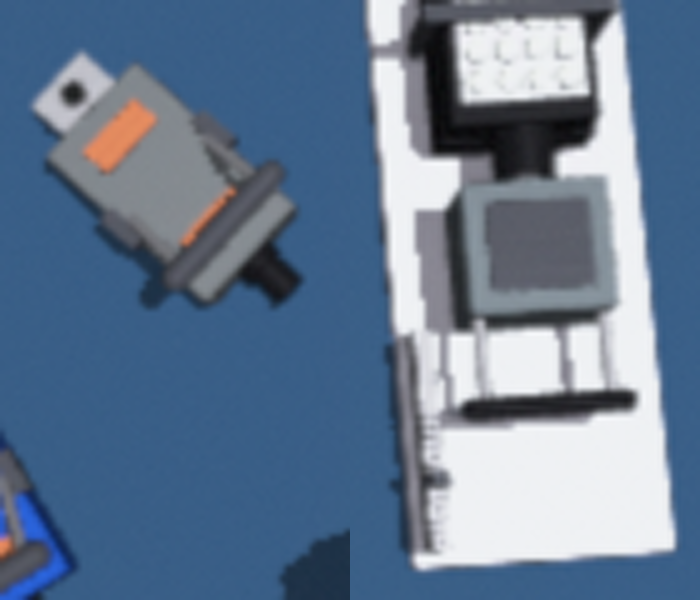

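View pics/c2.png

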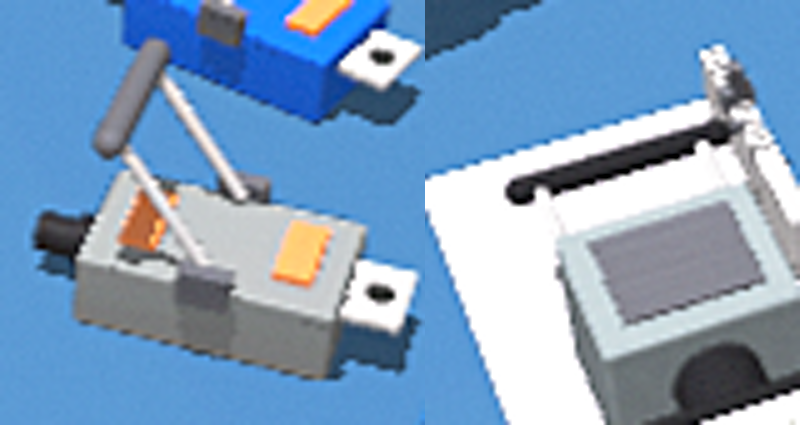

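The crops show the isolator grey with its lever leaning to the gland, so it is on: bar ends at about (260,260) and (280,240) in the top view. The gauge bar runs from (383,246.6) to (417,245), and the clip is at about (377,260.6). Now I'll convert these to world positions.

```bash
cat > h.py <<'E'
import numpy as np
from cell import monitor, viewer, robot
def px(n,u,v,z):
    p=viewer.camera_params(n);K,R,t=p["camera_matrix"],p["R"],p["t"]
    d=R.T@np.linalg.solve(K,[u,v,1]);c=-R.T@t
    return c+d*(z-c[2])/d[2]
def proj(n,X):
    p=viewer.camera_params(n);q=p["camera_matrix"]@(p["R"]@np.array(X)+p["t"]);return q[:2]/q[2]
E
python3 - <<'E'
from h import *
np.set_printoptions(precision=4,suppress=True)
T=lambda x,y:(225+x/5,205+y/5)
Rg=lambda x,y:(360+(x-350)/5,165+y/5)
L=lambda x,y:(325+x/5,195+y/5)
S=lambda x,y:(165+(x-425)/5,240+y/5)
for n,c,f,a,z in [("isobar","top",T,(176,276),.135),("isobar","top",T,(273,174),.135),
 ("isobar","scene",L,(108,140),.135),("isobar","scene",L,(153,52),.135),
 ("boxcorner OFF","top",T,(133,65),.05),("boxcorner OFF","top",T,(48,158),.05),("boxc ON","top",T,(210,303),.05),("boxc ON","top",T,(297,208),.05),
 ("gbar","top",Rg,(468,409),.075),("gbar","top",Rg,(633,400),.075),
 ("gbar","scene",S,(520,190),.075),("gbar","scene",S,(720,132),.075),
 ("clip","top",Rg,(440,479),.075),("clip","scene",S,(742,85),.075),
 ("bed","top",Rg,(416,570),.012),("bed","top",Rg,(675,548),.012)]:
    print(n,c,px(c,*f(*a),z))
E
```

```text
isobar top [0.4541 0.1895 0.135 ]
isobar top [0.5195 0.1283 0.135 ]
isobar scene [0.5217 0.1319 0.135 ]
isobar scene [0.4558 0.1918 0.135 ]
boxcorner OFF top [0.6059 0.2307 0.05  ]
boxcorner OFF top [0.542  0.2872 0.05  ]
boxc ON top [0.4434 0.1763 0.05  ]
boxc ON top [0.5075 0.1183 0.05  ]
gbar top [ 0.5032 -0.2137  0.075 ]
gbar top [ 0.509 -0.324  0.075]
gbar scene [ 0.5137 -0.3165  0.075 ]
gbar scene [ 0.5073 -0.2109  0.075 ]
clip top [ 0.4565 -0.194   0.075 ]
clip scene [ 0.4752 -0.1904  0.075 ]
bed top [ 0.3993 -0.1848  0.012 ]
bed top [ 0.414  -0.3634  0.012 ]
```

```bash
cat >> h.py <<'E'
from scipy.spatial.transform import Rotation as Ro
def delta(pos,yaw_deg):
    """tool-frame shift and turn to a tool-down pose"""
    s=monitor.observe();R0=Ro.from_euler("xyz",s["tool_rot"]);R1=Ro.from_euler("xyz",[np.pi,0,np.radians(yaw_deg)])
    print("at",s["tool_pos"].round(4),np.degrees(s["tool_rot"]).round(2),"delta",R0.inv().apply(np.array(pos)-s["tool_pos"]).round(4),np.degrees((R0.inv()*R1).as_rotvec()).round(2),"t",s["time"])
def wray(u,v,z):
    p=viewer.camera_params("wrist");K,R,t=p["camera_matrix"],p["R"],p["t"]
    a=np.array([(u-K[0,2])/K[0,0],(v-K[1,2])/K[1,1]]);r=np.hypot(*a)
    d=R.T@np.r_[a/r*np.sin(r),np.cos(r)];c=-R.T@t
    return c+d*(z-c[2])/d[2]
def wproj(X):
    p=viewer.camera_params("wrist");K=p["camera_matrix"];q=p["R"]@np.array(X)+p["t"]
    h=np.hypot(q[0],q[1]);th=np.arctan2(h,q[2]);return K[:2,2]+K[0,0]*th*q[:2]/h
E
python3 - <<'E'
from h import *
np.set_printoptions(precision=3,suppress=True)
p=viewer.camera_params("wrist");s=monitor.observe()
R0=Ro.from_euler("xyz",s["tool_rot"])
c=-p["R"].T@p["t"];print("cam in tool",R0.inv().apply(c-s["tool_pos"]),"axis in tool",R0.inv().apply(p["R"][2]),p["camera_matrix"][0,0])
delta([.42,-.26,.32],4)
E
```

```text
cam in tool [ 0.077  0.001 -0.188] axis in tool [-0.286 -0.     0.958] 371.64829954431775
at [ 0.225 -0.474  0.196] [-179.92   -0.01   25.43] delta [ 0.268 -0.11  -0.124] [-0.08  0.01 21.43] t 0.1
```

move_arm --deltas '[{"x": 0.03,"y": -0.01,"z": -0.05,"wz": 3,"hand": 0},{"x": 0.08,"y": -0.03,"z": -0.06,"wz": 8,"hand": 0},{"x": 0.13,"y": -0.05,"z": -0.06,"wz": 14,"hand": 0},{"x": 0.18,"y": -0.07,"z": -0.06,"wz": 19,"hand": 0},{"x": 0.23,"y": -0.09,"z": -0.06,"wz": 21.4,"hand": 0},{"x": 0.25,"y": -0.1,"z": -0.06,"wz": 21.4,"hand": 0},{"x": 0.25,"y": -0.1,"z": -0.06,"wz": 21.4,"hand": 0},{"x": 0.25,"y": -0.1,"z": -0.06,"wz": 21.4,"hand": 0}]'

```text
schema error: expected keys x, y, z, wx, wy, wz, hand
```

```bash
python3 - <<'E'
from h import *
import cv2
im=viewer.read_camera("wrist")[:,:,::-1]
cv2.imwrite("pics/w1full.png",im)
np.set_printoptions(precision=4,suppress=True)
for X in [[.507,-.267,.075],[.502,-.2,.075],[.46,-.2,.075]]: print(wproj(X))
c=wproj([.48,-.22,.075]);x,y=int(c[0])-80,int(c[1])-60
print(x,y)
cv2.imwrite("pics/w1.png",cv2.resize(im[y:y+120,x:x+160],None,fx=5,fy=5,interpolation=cv2.INTER_CUBIC))
delta([.42,-.26,.32],4)
E
```

```text
[ 250.6786 -129.2721]
[ 190.0313 -135.7416]
[ 168.3908 -105.9028]
115 -178
at [ 0.2254 -0.4738  0.196 ] [-179.94   -0.01   25.43] delta [ 0.2676 -0.1097 -0.1238] [-0.06  0.   21.43] t 0.15
```

View pics/w1.png

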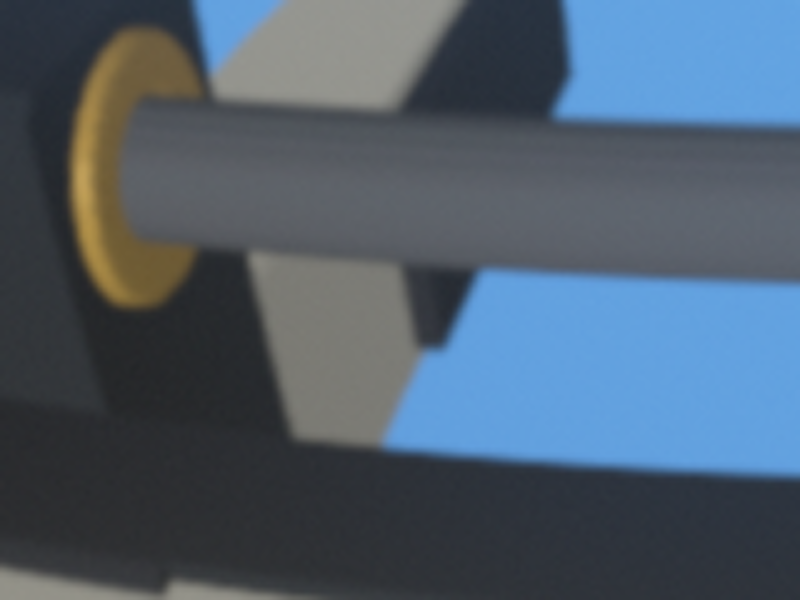

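The move was refused because every key is required, so that crop only shows the gripper. I'll resend it.

move_arm --deltas '[{"x": 0.03,"y": -0.01,"z": -0.05,"wx": 0,"wy": 0,"wz": 3,"hand": 0},{"x": 0.08,"y": -0.03,"z": -0.06,"wx": 0,"wy": 0,"wz": 8,"hand": 0},{"x": 0.13,"y": -0.05,"z": -0.06,"wx": 0,"wy": 0,"wz": 14,"hand": 0},{"x": 0.18,"y": -0.07,"z": -0.06,"wx": 0,"wy": 0,"wz": 19,"hand": 0},{"x": 0.23,"y": -0.09,"z": -0.06,"wx": 0,"wy": 0,"wz": 21.4,"hand": 0},{"x": 0.25,"y": -0.1,"z": -0.06,"wx": 0,"wy": 0,"wz": 21.4,"hand": 0},{"x": 0.25,"y": -0.1,"z": -0.06,"wx": 0,"wy": 0,"wz": 21.4,"hand": 0},{"x": 0.25,"y": -0.1,"z": -0.06,"wx": 0,"wy": 0,"wz": 21.4,"hand": 0}]'

```text
time: 1.15
tool_pos: [0.4079, -0.277, 0.2564]
tool_rot: [3.141, 0.001, 0.07]
contact_force: [-0.3, -0.8, -0.7]
opening: 0.0161
```

```bash
python3 - <<'E'
from h import *
import cv2
np.set_printoptions(precision=4,suppress=True)
im=viewer.read_camera("wrist")[:,:,::-1]
cv2.imwrite("pics/w1full.png",im)
for X in [[.507,-.267,.075],[.502,-.2,.075],[.46,-.2,.075]]: print(wproj(X))
c=wproj([.48,-.24,.075]);x,y=max(0,int(c[0])-100),max(0,int(c[1])-75)
print(x,y)
cv2.imwrite("pics/w2.png",cv2.resize(im[y:y+150,x:x+200],None,fx=4,fy=4,interpolation=cv2.INTER_CUBIC))
delta([.42,-.26,.32],4)
p=viewer.camera_params("wrist");np.savez("w2cam.npz",**p)
E
```

```text
[317.7909 108.394 ]
[249.8544 110.4098]
[247.8235 152.062 ]
188 58
at [ 0.4077 -0.2772  0.2564] [179.99   0.03   3.97] delta [ 0.0134 -0.0163 -0.0636] [ 0.01  0.03 -0.03] t 1.2
```

View pics/w2.png

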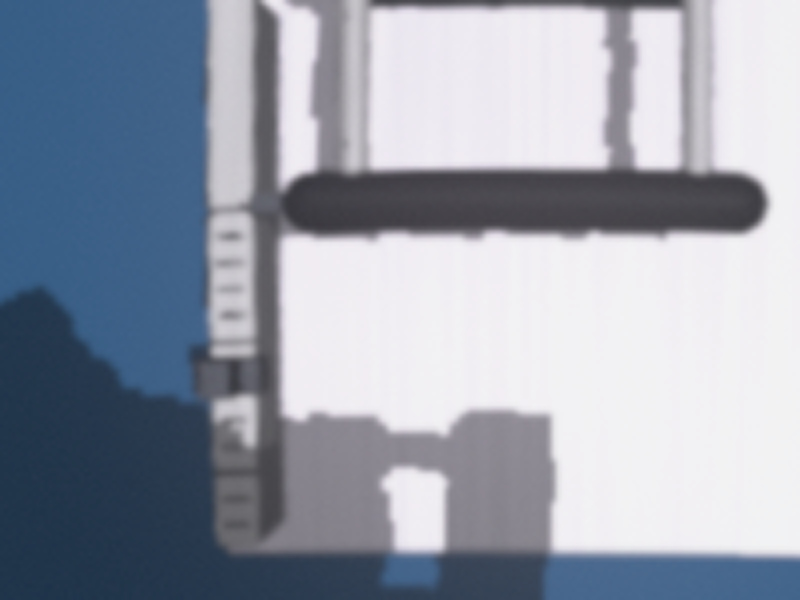

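This view shows the bar centre at crop (525,203), the pointer's row at about 203, and the clip's saddle from 348 to 395 with its fin at about (236,374). I'll convert these to a draw distance.

```bash
python3 - <<'E'
from h import *
np.set_printoptions(precision=4,suppress=True)
W=lambda x,y,z:wray(188+x/4,58+y/4,z)
ex=np.array([np.cos(np.radians(4)),np.sin(np.radians(4)),0])
for z in(.06,.068,.075):
  c=W(236,374,z);t=W(236,350,z);b=W(236,395,z);p=W(262,203,.075);print(z,c,"draw",(p-c)@ex,(p-t)@ex,(p-b)@ex)
print("bar",W(525,203,.075),W(287,203,.075),W(767,203,.075))
yaw=48;ix=np.array([np.cos(np.radians(yaw)),np.sin(np.radians(yaw)),0])
o=np.array([.5245,.203,0]);
print("start pos",o+ix*(-.061-.04)+[0,0,.125])
delta(list((o+ix*(-.061-.045))[:2])+[.256],yaw)
E
```

```text
0.06 [ 0.4595 -0.1961  0.06  ] draw 0.043588135091799124 0.03728490943791409 0.04911247069111806
0.068 [ 0.4601 -0.1977  0.068 ] draw 0.04317395255788291 0.03700186507725598 0.04858335473759418
0.075 [ 0.4605 -0.1991  0.075 ] draw 0.042811542840706235 0.03675420126168014 0.048120378278260774
bar [ 0.5067 -0.2684  0.075 ] [ 0.5039 -0.2099  0.075 ] [ 0.5118 -0.3277  0.075 ]
start pos [0.4569 0.1279 0.125 ]
at [ 0.4077 -0.2772  0.2564] [179.99   0.03   3.97] delta [ 0.0736 -0.3973  0.0003] [ -0.     0.03 -44.03] t 1.2
```

move_arm --deltas '[{"x": 0.01,"y": -0.05,"z": 0,"wx": 0,"wy": 0,"wz": -6,"hand": 0},{"x": 0.03,"y": -0.11,"z": 0,"wx": 0,"wy": 0,"wz": -14,"hand": 0},{"x": 0.04,"y": -0.17,"z": 0,"wx": 0,"wy": 0,"wz": -22,"hand": 0},{"x": 0.05,"y": -0.23,"z": 0,"wx": 0,"wy": 0,"wz": -30,"hand": 0},{"x": 0.06,"y": -0.29,"z": 0,"wx": 0,"wy": 0,"wz": -38,"hand": 0},{"x": 0.07,"y": -0.35,"z": 0,"wx": 0,"wy": 0,"wz": -44,"hand": 0},{"x": 0.074,"y": -0.397,"z": 0,"wx": 0,"wy": 0,"wz": -44,"hand": 0},{"x": 0.074,"y": -0.397,"z": 0,"wx": 0,"wy": 0,"wz": -44,"hand": 0}]'

```text
time: 2.2
tool_pos: [0.4541, 0.1263, 0.2564]
tool_rot: [-3.141, -0.0, 0.841]
contact_force: [0.2, -0.3, 0.7]
opening: 0.0004
```

```bash
python3 - <<'E'
from h import *
import cv2
np.set_printoptions(precision=4,suppress=True)
im=viewer.read_camera("wrist")[:,:,::-1]
c=wproj([.4878,.1604,.135]);print(c)
yaw=48;ix=np.array([np.cos(np.radians(yaw)),np.sin(np.radians(yaw)),0])
delta(list((np.array([.5245,.203,0])-ix*.106)[:2])+[.125],yaw)
x,y=max(0,int(c[0])-130),max(0,int(c[1])-98)
print(x,y)
cv2.imwrite("pics/w3.png",cv2.resize(im[y:y+195,x:x+260],None,fx=3,fy=3,interpolation=cv2.INTER_CUBIC))
E
```

```text
[322.9971 163.9239]
at [0.4542 0.1248 0.2563] [179.99   0.03  48.11] delta [-0.0008 -0.0001  0.1313] [0.01 0.03 0.11] t 2.25
192 65
```

View pics/w3.png

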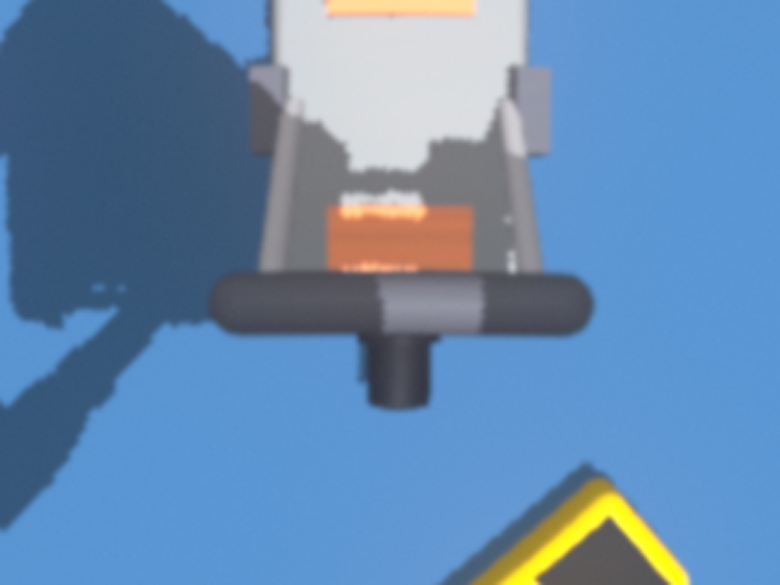

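The bar centre shows at crop (402,302), about 3 px from the prediction and square to the tool. The meter is to the lower right and well below the fingers. I'll descend behind the bar and push.

move_arm --deltas '[{"x": 0,"y": 0,"z": 0.05,"wx": 0,"wy": 0,"wz": 0,"hand": 0},{"x": 0,"y": 0,"z": 0.1,"wx": 0,"wy": 0,"wz": 0,"hand": 0},{"x": 0,"y": 0,"z": 0.136,"wx": 0,"wy": 0,"wz": 0,"hand": 0},{"x": 0,"y": 0,"z": 0.136,"wx": 0,"wy": 0,"wz": 0,"hand": 0},{"x": 0.012,"y": 0,"z": 0.136,"wx": 0,"wy": 0,"wz": 0,"hand": 0},{"x": 0.024,"y": 0,"z": 0.136,"wx": 0,"wy": 0,"wz": 0,"hand": 0},{"x": 0.036,"y": 0,"z": 0.136,"wx": 0,"wy": 0,"wz": 0,"hand": 0},{"x": 0.046,"y": 0,"z": 0.136,"wx": 0,"wy": 0,"wz": 0,"hand": 0}]'

```text
time: 3.25
tool_pos: [0.4859, 0.1598, 0.121]
tool_rot: [3.141, -0.001, 0.839]
contact_force: [-0.7, -0.9, -0.3]
opening: 0.0005
```

move_arm --deltas '[{"x": 0.01,"y": 0,"z": 0,"wx": 0,"wy": 0,"wz": 0,"hand": 0},{"x": 0.02,"y": 0,"z": 0,"wx": 0,"wy": 0,"wz": 0,"hand": 0},{"x": 0.03,"y": 0,"z": 0,"wx": 0,"wy": 0,"wz": 0,"hand": 0},{"x": 0.04,"y": 0,"z": 0,"wx": 0,"wy": 0,"wz": 0,"hand": 0},{"x": 0.05,"y": 0,"z": 0,"wx": 0,"wy": 0,"wz": 0,"hand": 0},{"x": 0.06,"y": 0,"z": 0,"wx": 0,"wy": 0,"wz": 0,"hand": 0},{"x": 0.07,"y": 0,"z": 0,"wx": 0,"wy": 0,"wz": 0,"hand": 0},{"x": 0.07,"y": 0,"z": 0,"wx": 0,"wy": 0,"wz": 0,"hand": 0}]'

```text
time: 4.25
tool_pos: [0.5322, 0.2114, 0.1203]
tool_rot: [3.141, -0.0, 0.839]
contact_force: [0.4, -0.1, -0.8]
opening: 0.0009
```

```bash
python3 - <<'E'
from h import *
import cv2
np.set_printoptions(precision=4,suppress=True)
im=viewer.read_camera("scene")[:,:,::-1]
cv2.imwrite("pics/s2.png",cv2.resize(im[170:290,300:440],None,fx=4,fy=4))
ex=np.array([np.cos(np.radians(4)),np.sin(np.radians(4)),0])
print("hook",np.array([.5067,-.2684,0])+ex*.034)
delta(list((np.array([.5067,-.2684,0])+ex*.034)[:2])+[.25],4)
E
```

```text
hook [ 0.5406 -0.266   0.    ]
at [0.5318 0.2111 0.1203] [-180.      0.02   48.05] delta [-0.349   0.3255 -0.1296] [ 0.01  0.02 44.05] t 4.3
```

View pics/s2.png

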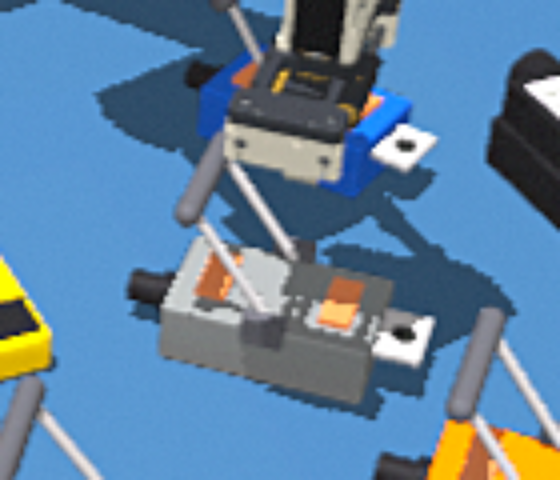

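```bash
python3 - <<'E'
from h import *
for X in [[.532,.211,.12],[.532,.211,.186],[.5245,.203,.055],[.4837,.1577,.135],[.5245,.203,.155],[.5653,.2483,.135]]:
    print(X,(proj("scene",X)-[300,170])*4)
im=viewer.read_camera("scene")
import cv2; cv2.imwrite("pics/s3.png",cv2.resize(im[0:290,160:480,::-1],None,fx=2,fy=2))
print(monitor.observe()["contact_force"])
E
```

```text
[0.532, 0.211, 0.12] [294.47477077 213.19338333]
[0.532, 0.211, 0.186] [304.45722877 134.85432581]
[0.5245, 0.203, 0.055] [270.38483128 282.13619304]
[0.4837, 0.1577, 0.135] [196.28416734 173.21309939]
[0.5245, 0.203, 0.155] [284.13232449 168.63652894]
[0.5653, 0.2483, 0.135] [368.19096072 211.56857202]
[-0.44298077  0.07587308  0.33996126]
```

View pics/s3.png

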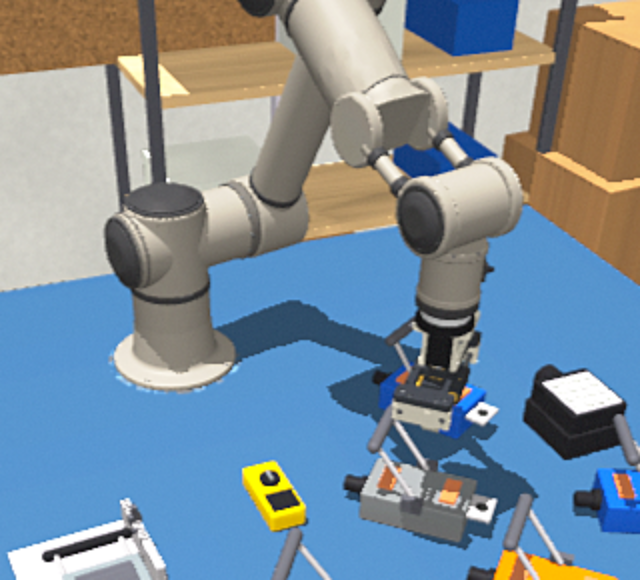

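The scene view still shows the lever at ON even though the finger should have passed the bar, so I'll check with one composite of fresh views.

```bash
python3 - <<'E'
from h import *
import cv2
w=viewer.read_camera("wrist")[:,:,::-1];t=viewer.read_camera("top")[:,:,::-1];s=viewer.read_camera("scene")[:,:,::-1]
o=np.array([.5245,.203,0]);ix=np.array([.669,.743,0])
for d,z in((-.061,.135),(0,.155),(.061,.135)): print("wrist proj bar",wproj(o+ix*d+[0,0,z]),proj("top",o+ix*d+[0,0,z]))
print("tcp",wproj(monitor.observe()["tool_pos"]))
W=cv2.resize(w,(520,390))
T=cv2.resize(t[190:290,220:313],(279,300),interpolation=cv2.INTER_CUBIC)
S=cv2.resize(s[190:270,335:425],(270,240),interpolation=cv2.INTER_CUBIC)
c=np.zeros((600,800,3),np.uint8);c[:390,:520]=W;c[:300,521:800]=T;c[300:540,521:791]=S
cv2.imwrite("pics/comp.png",c);print(monitor.observe()["time"])
E
```

```text
wrist proj bar [321.19366939 393.25398523] [270.30226662 250.92918493]
wrist proj bar [320.78752069 322.40843389] [255.5162158  237.44553436]
wrist proj bar [320.71001043 186.1997571 ] [242.39039681 225.75416683]
tcp [321.19618935 274.49380916]
4.5
```

View pics/comp.png

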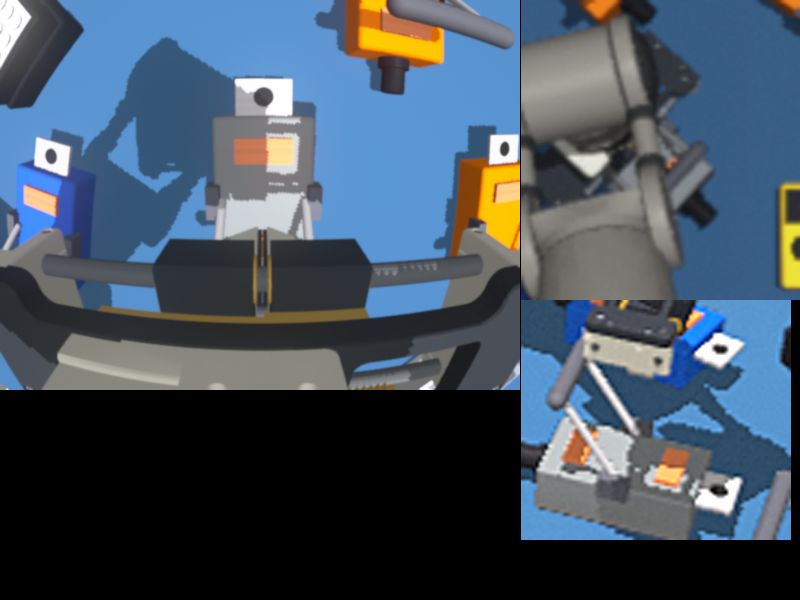

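The composite shows the lever still at ON, with its rods leaning to the gland (scene inset (565,375)), and the finger now on the OFF side of it. I'll lift, go back and repeat the push in smaller steps, reading the force and the bar's pixels.

move_arm --deltas '[{"x": 0,"y": 0,"z": -0.05,"wx": 0,"wy": 0,"wz": 0,"hand": 0},{"x": 0,"y": 0,"z": -0.1,"wx": 0,"wy": 0,"wz": 0,"hand": 0},{"x": -0.05,"y": 0,"z": -0.1,"wx": 0,"wy": 0,"wz": 0,"hand": 0},{"x": -0.11,"y": 0,"z": -0.1,"wx": 0,"wy": 0,"wz": 0,"hand": 0},{"x": -0.116,"y": 0,"z": -0.1,"wx": 0,"wy": 0,"wz": 0,"hand": 0},{"x": -0.116,"y": 0,"z": -0.05,"wx": 0,"wy": 0,"wz": 0,"hand": 0},{"x": -0.116,"y": 0,"z": 0,"wx": 0,"wy": 0,"wz": 0,"hand": 0},{"x": -0.116,"y": 0,"z": 0,"wx": 0,"wy": 0,"wz": 0,"hand": 0}]'

```text
time: 5.5
tool_pos: [0.4521, 0.1246, 0.1181]
tool_rot: [-3.137, 0.005, 0.838]
contact_force: [0.7, 0.6, 0.6]
opening: 0.0007
```

move_arm --deltas '[{"x": 0.01,"y": 0,"z": 0,"wx": 0,"wy": 0,"wz": 0,"hand": 0},{"x": 0.02,"y": 0,"z": 0,"wx": 0,"wy": 0,"wz": 0,"hand": 0},{"x": 0.03,"y": 0,"z": 0,"wx": 0,"wy": 0,"wz": 0,"hand": 0},{"x": 0.04,"y": 0,"z": 0,"wx": 0,"wy": 0,"wz": 0,"hand": 0},{"x": 0.045,"y": 0,"z": 0,"wx": 0,"wy": 0,"wz": 0,"hand": 0}]'

```text
time: 6.12
tool_pos: [0.4849, 0.1588, 0.1206]
tool_rot: [3.141, -0.0, 0.839]
contact_force: [0.0, 0.8, 0.4]
opening: 0.0001
```

```bash
cat >> h.py <<'E'
def lever():
    """lever angle whose projected bar best matches dark grey, scene view"""
    im=viewer.read_camera("scene").astype(float)
    o=np.array([.5245,.203,.055]);ix=np.array([.669,.743,0]);iy=np.array([-.743,.669,0]);best=[]
    for a in np.arange(-.65,.66,.05):
        c=o+ix*.1*np.sin(a)+[0,0,.1*np.cos(a)]
        v=[im[tuple(proj("scene",c+iy*k).round().astype(int)[::-1])] for k in np.linspace(-.05,.05,15)]
        best.append((np.abs(np.array(v)-[100,100,108]).mean(),round(a+.65,2)))
    return [(round(b),a) for b,a in sorted(best)[:4]]
E
python3 -c "
from h import *
print(lever());s=monitor.observe();print(s['tool_pos'],s['contact_force'],s['joint_efforts'])"
```

```text
[(30, np.float64(0.15)), (35, np.float64(0.2)), (38, np.float64(0.5)), (38, np.float64(0.3))]
[0.48500038 0.15894724 0.12056179] [0.36559184 0.81597482 0.21548112] [-2.48783436e-01 -4.35738730e+01 -2.10277784e+01 -3.52863700e-02
  1.87141802e-01 -1.10270738e-02]
```

```bash
python3 - <<'E'
from h import *
import cv2
s=viewer.read_camera("scene")[:,:,::-1];s0=cv2.imread("pics/scene0.png")
r=lambda i:cv2.resize(i[180:275,325:395],None,fx=5.7,fy=5.7,interpolation=cv2.INTER_CUBIC)
cv2.imwrite("pics/s4.png",np.hstack([r(s0),r(s)]))
for X in ([.485,.159,.1206],[.4837,.1577,.135]): print((proj("scene",X)-[325,180])*5.7)
E
```

```text
[138.68040695 214.4326615 ]
[137.20493846 189.82866663]
```

View pics/s4.png

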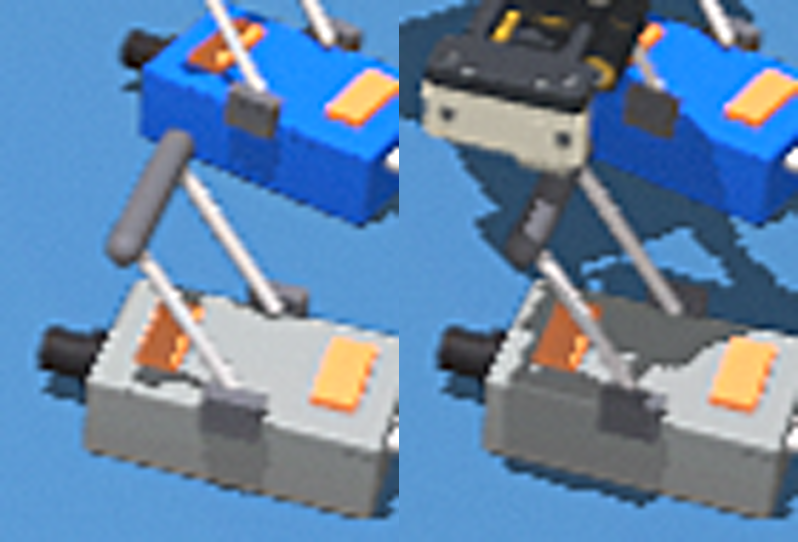

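```bash
python3 - <<'E'
from h import *
t=np.array([.2254,-.4738,.196]);a=np.radians(25.43)
tx=np.array([np.cos(a),np.sin(a),0]);ty=np.array([np.sin(a),-np.cos(a),0])
for h in (0,.02,.04,.066):
  print(h,[proj("scene",t+ty*k+[0,0,h]).round(0) for k in(-.055,.055)])
import cv2
s0=cv2.imread("pics/scene0.png").astype(int)
# tip rows: lowest non-blue pixel by column around gripper
for x in range(40,135,4):
  col=s0[120:230,x]; m=np.where((col[:,2]>110))[0]; print(x,(m.max()+120) if len(m) else None,end="; ")
E
```

```text
0 [array([116., 183.]), array([ 79., 199.])]
0.02 [array([115., 177.]), array([ 77., 193.])]
0.04 [array([113., 170.]), array([ 74., 187.])]
0.066 [array([111., 162.]), array([ 72., 178.])]
40 165; 44 165; 48 165; 52 170; 56 173; 60 176; 64 177; 68 183; 72 187; 76 189; 80 190; 84 161; 88 161; 92 157; 96 156; 100 154; 104 153; 108 160; 112 171; 116 173; 120 145; 124 153; 128 151; 132 150;
```

At the start pose the visible fingertips were also 25–30 mm above where the reported TCP projects. So the real tips end well short of the reported point, and the finger passed over the bar. I'll back off, go 36 mm lower and push again.

move_arm --deltas '[{"x": -0.025,"y": 0,"z": -0.03,"wx": 0,"wy": 0,"wz": 0,"hand": 0},{"x": -0.049,"y": 0,"z": -0.03,"wx": 0,"wy": 0,"wz": 0,"hand": 0},{"x": -0.049,"y": 0,"z": 0,"wx": 0,"wy": 0,"wz": 0,"hand": 0},{"x": -0.049,"y": 0,"z": 0.036,"wx": 0,"wy": 0,"wz": 0,"hand": 0},{"x": -0.049,"y": 0,"z": 0.036,"wx": 0,"wy": 0,"wz": 0,"hand": 0},{"x": -0.035,"y": 0,"z": 0.036,"wx": 0,"wy": 0,"wz": 0,"hand": 0},{"x": -0.02,"y": 0,"z": 0.036,"wx": 0,"wy": 0,"wz": 0,"hand": 0},{"x": -0.01,"y": 0,"z": 0.036,"wx": 0,"wy": 0,"wz": 0,"hand": 0}]'

```text
time: 7.22
tool_pos: [0.4784, 0.1512, 0.0855]
tool_rot: [3.14, 0.0, 0.839]
contact_force: [-4.1, -4.1, 4.3]
opening: 0.0005
```

```bash
python3 - <<'E'
from h import *
import cv2
s=viewer.read_camera("scene")
cv2.imwrite("pics/s5.png",s[:,:,::-1])
print(lever(),monitor.observe()["contact_force"],monitor.observe()["tool_pos"])
E
```

```text
[(32, np.float64(0.2)), (33, np.float64(0.25)), (36, np.float64(0.45)), (38, np.float64(0.55))] [-0.03973034 -0.85573382 -1.15233806] [0.47876141 0.15170912 0.08505215]
```

Contact this time. I'll continue the push.

move_arm --deltas '[{"x": 0.01,"y": 0,"z": 0,"wx": 0,"wy": 0,"wz": 0,"hand": 0},{"x": 0.02,"y": 0,"z": 0,"wx": 0,"wy": 0,"wz": 0,"hand": 0},{"x": 0.03,"y": 0,"z": 0,"wx": 0,"wy": 0,"wz": 0,"hand": 0},{"x": 0.04,"y": 0,"z": 0,"wx": 0,"wy": 0,"wz": 0,"hand": 0}]'

```text
time: 7.82
tool_pos: [0.505, 0.1812, 0.0845]
tool_rot: [3.141, -0.0, 0.838]
contact_force: [-0.6, -0.9, 0.7]
opening: 0.0004
```

move_arm --deltas '[{"x": 0.01,"y": 0,"z": 0,"wx": 0,"wy": 0,"wz": 0,"hand": 0},{"x": 0.02,"y": 0,"z": 0,"wx": 0,"wy": 0,"wz": 0,"hand": 0},{"x": 0.03,"y": 0,"z": 0,"wx": 0,"wy": 0,"wz": 0,"hand": 0},{"x": 0.04,"y": 0,"z": 0,"wx": 0,"wy": 0,"wz": 0,"hand": 0},{"x": 0.04,"y": 0,"z": 0,"wx": 0,"wy": 0,"wz": 0,"hand": 0},{"x": 0.04,"y": 0,"z": 0,"wx": 0,"wy": 0,"wz": 0,"hand": 0}]'

```text
time: 8.57
tool_pos: [0.5309, 0.2101, 0.0844]
tool_rot: [-3.141, 0.0, 0.838]
contact_force: [0.2, 0.7, 0.3]
opening: 0.0007
```

```bash
python3 - <<'E'
from h import *
import cv2
s=viewer.read_camera("scene").astype(int);cv2.imwrite("pics/s6.png",s[:,:,::-1].astype(np.uint8))
s0=cv2.imread("pics/scene0.png")[:,:,::-1].astype(int)
o=np.array([.5245,.203,0]);ix=np.array([.669,.743,0]);iy=np.array([-.743,.669,0])
for n,im in(("start",s0),("now",s)):
  for d in(-.061,.061):
    print(n,d,[im[tuple(proj("scene",o+ix*d+iy*k+[0,0,.135]).round().astype(int)[::-1])].tolist() for k in(-.045,-.025,-.01,.01,.03)])
print(lever(),monitor.observe()["contact_force"],monitor.observe()["tool_pos"])
E
```

```text
start -0.061 [[121, 127, 142], [140, 137, 143], [135, 132, 141], [135, 129, 137], [131, 133, 144]]
start 0.061 [[88, 151, 209], [89, 153, 211], [89, 153, 210], [91, 154, 211], [62, 105, 146]]
now -0.061 [[86, 149, 209], [88, 154, 211], [88, 155, 214], [45, 76, 103], [49, 76, 104]]
now 0.061 [[159, 154, 158], [135, 132, 142], [63, 61, 67], [64, 66, 72], [67, 64, 66]]
[(36, np.float64(1.3)), (36, np.float64(1.25)), (40, np.float64(0.1)), (41, np.float64(1.1))] [-0.14902423  0.3597192  -0.76568949] [0.53091003 0.20999323 0.08448906]
```

The lever now reads OFF: the bar pixels at the OFF position are grey and the ON position shows table blue. I'll lift and go over to the gauge.

move_arm --deltas '[{"x": 0,"y": 0,"z": -0.06,"wx": 0,"wy": 0,"wz": 0,"hand": 0},{"x": 0,"y": 0,"z": -0.115,"wx": 0,"wy": 0,"wz": 0,"hand": 0},{"x": -0.04,"y": 0.04,"z": -0.115,"wx": 0,"wy": 0,"wz": 8,"hand": 0},{"x": -0.08,"y": 0.08,"z": -0.115,"wx": 0,"wy": 0,"wz": 17,"hand": 0},{"x": -0.12,"y": 0.115,"z": -0.115,"wx": 0,"wy": 0,"wz": 26,"hand": 0},{"x": -0.16,"y": 0.155,"z": -0.115,"wx": 0,"wy": 0,"wz": 35,"hand": 0},{"x": -0.2,"y": 0.19,"z": -0.115,"wx": 0,"wy": 0,"wz": 44,"hand": 0},{"x": -0.24,"y": 0.225,"z": -0.115,"wx": 0,"wy": 0,"wz": 44,"hand": 0}]'

```text
time: 9.68
tool_pos: [0.5374, -0.1206, 0.1997]
tool_rot: [3.141, -0.0, 0.068]
contact_force: [0.5, 0.8, -0.4]
opening: 0.0003
```

```bash
python3 - <<'E'
from h import *
delta([.5406,-.266,.2],4)
E
```

```text
at [ 0.5374 -0.1206  0.1997] [ 1.7999e+02 -2.0000e-02  3.9000e+00] delta [-0.0067  0.1453 -0.0003] [ 0.01 -0.02 -0.1 ] t 9.675
```

move_arm --deltas '[{"x": -0.002,"y": 0.05,"z": 0,"wx": 0,"wy": 0,"wz": 0,"hand": 0},{"x": -0.005,"y": 0.1,"z": 0,"wx": 0,"wy": 0,"wz": 0,"hand": 0},{"x": -0.006,"y": 0.145,"z": 0,"wx": 0,"wy": 0,"wz": 0,"hand": 0},{"x": -0.006,"y": 0.145,"z": 0,"wx": 0,"wy": 0,"wz": 0,"hand": 0},{"x": -0.006,"y": 0.145,"z": 0.05,"wx": 0,"wy": 0,"wz": 0,"hand": 0},{"x": -0.006,"y": 0.145,"z": 0.09,"wx": 0,"wy": 0,"wz": 0,"hand": 0},{"x": -0.006,"y": 0.145,"z": 0.12,"wx": 0,"wy": 0,"wz": 0,"hand": 0},{"x": -0.006,"y": 0.145,"z": 0.12,"wx": 0,"wy": 0,"wz": 0,"hand": 0}]'

```text
time: 10.68
tool_pos: [0.5406, -0.2618, 0.0775]
tool_rot: [-3.138, 0.004, 0.071]
contact_force: [-0.2, 0.3, 0.3]
opening: 0.0003
```

```bash
python3 - <<'E'
from h import *
import cv2
delta([.5406,-.266,.022],4)
w=viewer.read_camera("wrist")[:,:,::-1];s=viewer.read_camera("scene")[:,:,::-1]
c=np.zeros((600,800,3),np.uint8);c[:375,:500]=cv2.resize(w,(500,375))
c[:600,500:]=cv2.resize(s[205:325,170:230],(300,600),interpolation=cv2.INTER_CUBIC)
cv2.imwrite("pics/hook.png",c)
print("tcp scene",(proj("scene",monitor.observe()["tool_pos"])-[170,205])*5+[500,0])
E
```

```text
at [ 0.5406 -0.2618  0.0775] [-179.8     0.24    4.07] delta [-0.      0.0044  0.0555] [-0.2   0.24  0.07] t 10.675
tcp scene [685.39592608 367.67224676]
```

move_arm --deltas '[{"x": 0,"y": 0.003,"z": 0.015,"wx": 0,"wy": 0,"wz": 0,"hand": 0},{"x": 0,"y": 0.003,"z": 0.028,"wx": 0,"wy": 0,"wz": 0,"hand": 0},{"x": 0,"y": 0.003,"z": 0.028,"wx": 0,"wy": 0,"wz": 0,"hand": 0}]'

```text
time: 11.15
tool_pos: [0.5415, -0.2663, 0.0502]
tool_rot: [-3.14, 0.002, 0.07]
contact_force: [0.4, 0.1, 0.0]
opening: 0.0007
```

move_arm --deltas '[{"x": 0,"y": 0,"z": 0.012,"wx": 0,"wy": 0,"wz": 0,"hand": 0},{"x": 0,"y": 0,"z": 0.027,"wx": 0,"wy": 0,"wz": 0,"hand": 0},{"x": 0,"y": 0,"z": 0.027,"wx": 0,"wy": 0,"wz": 0,"hand": 0}]'

```text
time: 11.52
tool_pos: [0.5412, -0.2661, 0.0227]
tool_rot: [-3.14, 0.003, 0.07]
contact_force: [0.2, 0.5, -0.1]
opening: 0.0004
```

move_arm --deltas '[{"x": -0.005,"y": 0,"z": 0,"wx": 0,"wy": 0,"wz": 0,"hand": 0},{"x": -0.01,"y": 0,"z": 0,"wx": 0,"wy": 0,"wz": 0,"hand": 0},{"x": -0.014,"y": 0,"z": 0,"wx": 0,"wy": 0,"wz": 0,"hand": 0},{"x": -0.014,"y": 0,"z": 0,"wx": 0,"wy": 0,"wz": 0,"hand": 0}]'

```text
time: 12.02
tool_pos: [0.5281, -0.2679, 0.0249]
tool_rot: [3.141, -0.0, 0.07]
contact_force: [-0.5, -0.8, -0.2]
opening: 0.0009
```

move_arm --deltas '[{"x": -0.003,"y": 0,"z": 0,"wx": 0,"wy": 0,"wz": 0,"hand": 0},{"x": -0.006,"y": 0,"z": 0,"wx": 0,"wy": 0,"wz": 0,"hand": 0},{"x": -0.01,"y": 0,"z": 0,"wx": 0,"wy": 0,"wz": 0,"hand": 0},{"x": -0.01,"y": 0,"z": 0,"wx": 0,"wy": 0,"wz": 0,"hand": 0}]'

```text
time: 12.52
tool_pos: [0.5188, -0.2686, 0.0249]
tool_rot: [3.141, -0.001, 0.07]
contact_force: [4.1, 0.5, 0.5]
opening: 0.0003
```

```bash
cat >> h.py <<'E'
def barpos(save=None):
    """draw of the gauge bar: darkest 16 mm band across both ends of the bar, scene and top views"""
    ex=np.array([np.cos(np.radians(4)),np.sin(np.radians(4)),0]);ey=np.array([-ex[1],ex[0],0]);c0=np.array([.5067,-.2684,.075]);out={}
    import cv2
    for n in("scene","top"):
        im=viewer.read_camera(n)
        if save: cv2.imwrite(f"pics/{save}_{n}.png",im[:,:,::-1])
        g=im.astype(float).sum(2);ds=np.arange(-.01,.09,.002);pr=[]
        for d in ds:
            pr.append(np.mean([cv2.getRectSubPix(g.astype(np.float32),(1,1),tuple(map(float,proj(n,c0-ex*d+ey*k))))[0,0] for k in(-.055,-.05,-.045,-.035,.035,.045,.05,.055)]))
        pr=np.convolve(pr,np.ones(7)/7,"same")[3:-3];out[n]=(round(float(ds[3:-3][pr.argmin()]),3),round(float(pr.min())))
    return out
E
python3 -c "
from h import *
print(barpos());s=monitor.observe();print(s['tool_pos'],s['contact_force'])"
```

```text
{'scene': (0.006, 134), 'top': (-0.004, 266)}
[ 0.51885675 -0.26858324  0.02484637] [3.02425349 1.21097675 0.98027238]
```

Contact at about 4 N, with the scene view giving about 6 mm drawn. I'll draw further, gently.

move_arm --deltas '[{"x": -0.005,"y": 0,"z": 0,"wx": 0,"wy": 0,"wz": 0,"hand": 0},{"x": -0.01,"y": 0,"z": 0,"wx": 0,"wy": 0,"wz": 0,"hand": 0},{"x": -0.015,"y": 0,"z": 0,"wx": 0,"wy": 0,"wz": 0,"hand": 0},{"x": -0.02,"y": 0,"z": 0,"wx": 0,"wy": 0,"wz": 0,"hand": 0},{"x": -0.025,"y": 0,"z": 0,"wx": 0,"wy": 0,"wz": 0,"hand": 0},{"x": -0.03,"y": 0,"z": 0,"wx": 0,"wy": 0,"wz": 0,"hand": 0},{"x": -0.035,"y": 0,"z": 0,"wx": 0,"wy": 0,"wz": 0,"hand": 0},{"x": -0.035,"y": 0,"z": 0,"wx": 0,"wy": 0,"wz": 0,"hand": 0}]'

```text
time: 13.62
tool_pos: [0.4847, -0.2709, 0.0249]
tool_rot: [3.141, -0.003, 0.07]
contact_force: [8.3, 2.4, -0.1]
opening: 0.0003
```

```bash
python3 - <<'E'
from h import *
import cv2
print(barpos("g1"));s=monitor.observe();print(s['tool_pos'],s['contact_force'],s["time"])
w=viewer.read_camera("wrist")[:,:,::-1];sc=cv2.imread("pics/g1_scene.png");t=cv2.imread("pics/g1_top.png")
c=np.zeros((600,800,3),np.uint8)
c[:360,:480]=cv2.resize(w,(480,360))
c[:240,481:801]=cv2.resize(sc[250:290,187:240],(319,240),interpolation=cv2.INTER_CUBIC)
c[240:600,481:781]=cv2.resize(t[230:290,365:415],(300,360),interpolation=cv2.INTER_CUBIC)
c[362:600,:480]=cv2.resize(sc[240:300,170:290],(480,238),interpolation=cv2.INTER_CUBIC)
cv2.imwrite("pics/g1.png",c)
ex=np.array([np.cos(np.radians(4)),np.sin(np.radians(4)),0]);
for nm,P in(("clip",np.array([.4605,-.199,.075])),("bar+y end now",np.array([.5067,-.2684,.075])-ex*.0405+np.array([-ex[1],ex[0],0])*.06)):
    a,b=proj("scene",P),proj("top",P);print(nm,(a-[187,250])*6+[481,0],(b-[365,230])*6+[481,240],wproj(P)*.75)
E
```

```text
{'scene': (0.042, 125), 'top': (0.01, 219)}
[ 0.4848186  -0.27081896  0.02485049] [8.63679493 1.24567343 0.29512847] 13.725
clip [702.11867161  26.33524502] [567.82152428 417.50183063] [123.84579409 263.06723885]
bar+y end now [675.9238491   35.02569996] [590.10451298 414.53946898] [141.6338783  263.55977893]
```

View pics/g1.png

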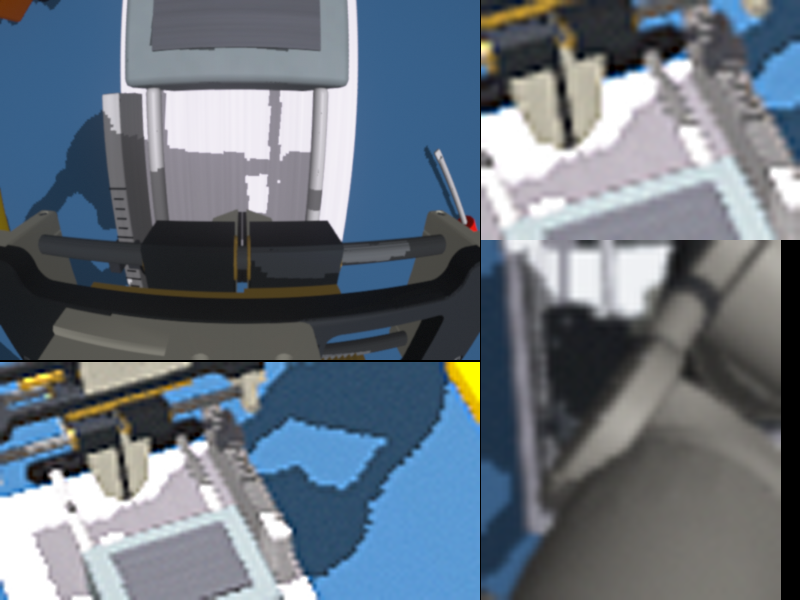

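The last composite shows the finger hooked between the rods and the bar's +y end at inset (680,40), a little short of the clip's fin at about (703,30). I'll calibrate the bar tracking against the home picture.

```bash
python3 - <<'E'
from h import *
import cv2
ex=np.array([np.cos(np.radians(4)),np.sin(np.radians(4)),0]);ey=np.array([-ex[1],ex[0],0]);c0=np.array([.5067,-.2684,.075])
for f in("scene0","g1_scene"):
    g=cv2.imread(f"pics/{f}.png").astype(np.float32).sum(2)
    ds=np.arange(-.02,.08,.001)
    for ks in((-.057,-.053,-.049),(.049,.053,.057)):
        pr=np.array([np.mean([cv2.getRectSubPix(g,(1,1),tuple(map(float,proj("scene",c0-ex*d+ey*k))))[0,0] for k in ks]) for d in ds])
        sm=np.convolve(pr,np.ones(15)/15,"valid");dd=ds[7:-7]
        w=pr<pr.min()+120
        print(f,ks[0],"min",dd[sm.argmin()].round(3),"dark from",ds[w].min().round(3),"to",ds[w].max().round(3),"mean",ds[w].mean().round(4))
E
```

```text
scene0 -0.057 min -0.004 dark from -0.01 to 0.002 mean -0.004
scene0 0.049 min -0.002 dark from -0.01 to 0.005 mean -0.0025
g1_scene -0.057 min 0.04 dark from 0.031 to 0.049 mean 0.04
g1_scene 0.049 min 0.041 dark from 0.031 to 0.05 mean 0.0405
```

The estimates put the draw at 38–43 mm and the clip at about 43 mm. I'll go 2 mm further, hold there, then add 1 mm and hold again, all inside the ±5 mm band.

move_arm --deltas '[{"x": -0.002,"y": 0,"z": 0,"wx": 0,"wy": 0,"wz": 0,"hand": 0},{"x": -0.002,"y": 0,"z": 0,"wx": 0,"wy": 0,"wz": 0,"hand": 0},{"x": -0.002,"y": 0,"z": 0,"wx": 0,"wy": 0,"wz": 0,"hand": 0},{"x": -0.002,"y": 0,"z": 0,"wx": 0,"wy": 0,"wz": 0,"hand": 0},{"x": -0.002,"y": 0,"z": 0,"wx": 0,"wy": 0,"wz": 0,"hand": 0},{"x": -0.002,"y": 0,"z": 0,"wx": 0,"wy": 0,"wz": 0,"hand": 0},{"x": -0.002,"y": 0,"z": 0,"wx": 0,"wy": 0,"wz": 0,"hand": 0},{"x": -0.002,"y": 0,"z": 0,"wx": 0,"wy": 0,"wz": 0,"hand": 0}]'

```text
time: 14.78
tool_pos: [0.483, -0.271, 0.0249]
tool_rot: [3.141, -0.003, 0.07]
contact_force: [7.3, 2.7, 0.7]
opening: 0.0003
```

move_arm --deltas '[{"x": 0,"y": 0,"z": 0,"wx": 0,"wy": 0,"wz": 0,"hand": 0},{"x": 0,"y": 0,"z": 0,"wx": 0,"wy": 0,"wz": 0,"hand": 0},{"x": 0,"y": 0,"z": 0,"wx": 0,"wy": 0,"wz": 0,"hand": 0},{"x": 0,"y": 0,"z": 0,"wx": 0,"wy": 0,"wz": 0,"hand": 0},{"x": 0,"y": 0,"z": 0,"wx": 0,"wy": 0,"wz": 0,"hand": 0},{"x": 0,"y": 0,"z": 0,"wx": 0,"wy": 0,"wz": 0,"hand": 0}]'

```text
time: 15.52
tool_pos: [0.483, -0.271, 0.0249]
tool_rot: [3.141, -0.003, 0.07]
contact_force: [9.5, 2.2, 0.2]
opening: 0.0005
```

move_arm --deltas '[{"x": -0.001,"y": 0,"z": 0,"wx": 0,"wy": 0,"wz": 0,"hand": 0},{"x": -0.001,"y": 0,"z": 0,"wx": 0,"wy": 0,"wz": 0,"hand": 0},{"x": -0.001,"y": 0,"z": 0,"wx": 0,"wy": 0,"wz": 0,"hand": 0},{"x": -0.001,"y": 0,"z": 0,"wx": 0,"wy": 0,"wz": 0,"hand": 0},{"x": -0.001,"y": 0,"z": 0,"wx": 0,"wy": 0,"wz": 0,"hand": 0},{"x": -0.001,"y": 0,"z": 0,"wx": 0,"wy": 0,"wz": 0,"hand": 0},{"x": -0.001,"y": 0,"z": 0,"wx": 0,"wy": 0,"wz": 0,"hand": 0},{"x": -0.001,"y": 0,"z": 0,"wx": 0,"wy": 0,"wz": 0,"hand": 0}]'

```text
time: 16.52
tool_pos: [0.4821, -0.271, 0.0249]
tool_rot: [3.141, -0.003, 0.07]
contact_force: [9.1, 3.0, -0.1]
opening: 0.0002
```

```bash
python3 - <<'E'
from h import *
import cv2
f=[]
s=monitor.observe();print(s['tool_pos'],s['contact_force'],s["time"])
sc=viewer.read_camera("scene")[:,:,::-1];cv2.imwrite("pics/g2_scene.png",sc)
# the +y end of the bar: column profile on the bar/pointer line vs clip
ex=np.array([np.cos(np.radians(4)),np.sin(np.radians(4)),0]);ey=np.array([-ex[1],ex[0],0]);c0=np.array([.5067,-.2684,.075])
s0=cv2.imread("pics/scene0.png").astype(np.float32).sum(2);g=sc.astype(np.float32).sum(2)
# register: template = bar's +y end from home picture, searched along the draw
for name,k in(("+y end",.05),("-y end",-.05)):
  p=proj("scene",c0+ey*k);T=(s0<330).astype(np.float32)
  best=[]
  for d in np.arange(.03,.056,.001):
    q=proj("scene",c0-ex*d+ey*k)
    a=cv2.getRectSubPix(s0,(9,11),tuple(map(float,p)));b=cv2.getRectSubPix(g,(9,11),tuple(map(float,q)))
    best.append((np.corrcoef(a.ravel(),b.ravel())[0,1].round(3),d.round(3)))
  print(name,sorted(best)[-3:])
E
```

```text
[ 0.48212258 -0.27102989  0.02487723] [ 9.13093424  3.00027951 -0.13303884] 16.525
+y end [(np.float64(0.721), np.float64(0.044)), (np.float64(0.728), np.float64(0.046)), (np.float64(0.731), np.float64(0.045))]
-y end [(np.float64(0.824), np.float64(0.048)), (np.float64(0.825), np.float64(0.045)), (np.float64(0.848), np.float64(0.046))]
```

By image registration the draw is about 45 mm, and by tool position about 42 mm, against the clip at 43 mm. I'll hold once more 2 mm back in, then ease home at about 24 mm/s.

move_arm --deltas '[{"x": 0.002,"y": 0,"z": 0,"wx": 0,"wy": 0,"wz": 0,"hand": 0},{"x": 0.002,"y": 0,"z": 0,"wx": 0,"wy": 0,"wz": 0,"hand": 0},{"x": 0.002,"y": 0,"z": 0,"wx": 0,"wy": 0,"wz": 0,"hand": 0},{"x": 0.002,"y": 0,"z": 0,"wx": 0,"wy": 0,"wz": 0,"hand": 0},{"x": 0.002,"y": 0,"z": 0,"wx": 0,"wy": 0,"wz": 0,"hand": 0},{"x": 0.002,"y": 0,"z": 0,"wx": 0,"wy": 0,"wz": 0,"hand": 0},{"x": 0.002,"y": 0,"z": 0,"wx": 0,"wy": 0,"wz": 0,"hand": 0},{"x": 0.002,"y": 0,"z": 0,"wx": 0,"wy": 0,"wz": 0,"hand": 0}]'

```text
time: 17.58
tool_pos: [0.4842, -0.2709, 0.0249]
tool_rot: [3.141, -0.003, 0.07]
contact_force: [8.4, 3.2, -0.5]
opening: 0.0003
```

move_arm --deltas '[{"x": 0,"y": 0,"z": 0,"wx": 0,"wy": 0,"wz": 0,"hand": 0},{"x": 0.003,"y": 0,"z": 0,"wx": 0,"wy": 0,"wz": 0,"hand": 0},{"x": 0.006,"y": 0,"z": 0,"wx": 0,"wy": 0,"wz": 0,"hand": 0},{"x": 0.009,"y": 0,"z": 0,"wx": 0,"wy": 0,"wz": 0,"hand": 0},{"x": 0.012,"y": 0,"z": 0,"wx": 0,"wy": 0,"wz": 0,"hand": 0},{"x": 0.015,"y": 0,"z": 0,"wx": 0,"wy": 0,"wz": 0,"hand": 0},{"x": 0.018,"y": 0,"z": 0,"wx": 0,"wy": 0,"wz": 0,"hand": 0},{"x": 0.021,"y": 0,"z": 0,"wx": 0,"wy": 0,"wz": 0,"hand": 0}]'

```text
time: 18.58
tool_pos: [0.5044, -0.2695, 0.0249]
tool_rot: [3.141, -0.002, 0.07]
contact_force: [4.5, 0.6, 1.4]
opening: 0.0006
```

move_arm --deltas '[{"x": 0.003,"y": 0,"z": 0,"wx": 0,"wy": 0,"wz": 0,"hand": 0},{"x": 0.006,"y": 0,"z": 0,"wx": 0,"wy": 0,"wz": 0,"hand": 0},{"x": 0.009,"y": 0,"z": 0,"wx": 0,"wy": 0,"wz": 0,"hand": 0},{"x": 0.011,"y": 0,"z": 0,"wx": 0,"wy": 0,"wz": 0,"hand": 0},{"x": 0.013,"y": 0,"z": 0,"wx": 0,"wy": 0,"wz": 0,"hand": 0},{"x": 0.015,"y": 0,"z": 0,"wx": 0,"wy": 0,"wz": 0,"hand": 0},{"x": 0.017,"y": 0,"z": 0,"wx": 0,"wy": 0,"wz": 0,"hand": 0},{"x": 0.018,"y": 0,"z": 0,"wx": 0,"wy": 0,"wz": 0,"hand": 0}]'

```text
time: 19.58
tool_pos: [0.5215, -0.2684, 0.0246]
tool_rot: [3.141, -0.0, 0.07]
contact_force: [4.6, 0.0, 2.5]
opening: 0.0005
```

move_arm --deltas '[{"x": 0.001,"y": 0,"z": 0,"wx": 0,"wy": 0,"wz": 0,"hand": 0},{"x": 0.002,"y": 0,"z": 0,"wx": 0,"wy": 0,"wz": 0,"hand": 0},{"x": 0.003,"y": 0,"z": 0,"wx": 0,"wy": 0,"wz": 0,"hand": 0},{"x": 0.004,"y": 0,"z": 0,"wx": 0,"wy": 0,"wz": 0,"hand": 0},{"x": 0.005,"y": 0,"z": 0,"wx": 0,"wy": 0,"wz": 0,"hand": 0},{"x": 0.006,"y": 0,"z": 0,"wx": 0,"wy": 0,"wz": 0,"hand": 0},{"x": 0.007,"y": 0,"z": 0,"wx": 0,"wy": 0,"wz": 0,"hand": 0},{"x": 0.008,"y": 0,"z": 0,"wx": 0,"wy": 0,"wz": 0,"hand": 0}]'

```text
time: 20.58
tool_pos: [0.5283, -0.267, 0.0238]
tool_rot: [-3.14, 0.002, 0.07]
contact_force: [0.1, -0.3, 0.4]
opening: 0.0005
```

The force is gone, so the handle is home. I'll retreat clear and lift.

move_arm --deltas '[{"x": 0.003,"y": 0,"z": 0,"wx": 0,"wy": 0,"wz": 0,"hand": 0},{"x": 0.009,"y": 0,"z": 0,"wx": 0,"wy": 0,"wz": 0,"hand": 0},{"x": 0.009,"y": 0,"z": -0.03,"wx": 0,"wy": 0,"wz": 0,"hand": 0},{"x": 0.009,"y": 0,"z": -0.08,"wx": 0,"wy": 0,"wz": 0,"hand": 0},{"x": 0.009,"y": 0,"z": -0.13,"wx": 0,"wy": 0,"wz": 0,"hand": 0},{"x": 0.009,"y": 0,"z": -0.18,"wx": 0,"wy": 0,"wz": 0,"hand": 0},{"x": 0.009,"y": 0,"z": -0.19,"wx": 0,"wy": 0,"wz": 0,"hand": 0},{"x": 0.009,"y": 0,"z": -0.19,"wx": 0,"wy": 0,"wz": 0,"hand": 0}]'

```text
time: 21.58
tool_pos: [0.5385, -0.2669, 0.2147]
tool_rot: [3.141, -0.001, 0.07]
contact_force: [0.4, 0.2, -0.9]
opening: 0.0006
```

```bash
python3 - <<'E'
from h import *
import cv2
cv2.imwrite("pics/h_scene.png",viewer.read_camera("scene")[:,:,::-1])
s0=cv2.imread("pics/scene0.png").astype(np.float32).sum(2);g=cv2.imread("pics/h_scene.png").astype(np.float32).sum(2)
ex=np.array([np.cos(np.radians(4)),np.sin(np.radians(4)),0]);ey=np.array([-ex[1],ex[0],0]);c0=np.array([.5067,-.2684,.075])
for k in(.05,-.05):
  p=proj("scene",c0+ey*k);best=[]
  for d in np.arange(-.01,.03,.001):
    q=proj("scene",c0-ex*d+ey*k);a=cv2.getRectSubPix(s0,(9,11),tuple(map(float,p)));b=cv2.getRectSubPix(g,(9,11),tuple(map(float,q)))
    best.append((np.corrcoef(a.ravel(),b.ravel())[0,1].round(3),d.round(3)))
  print(sorted(best)[-2:])
yaw=48;ix=np.array([.669,.743,0])
delta(list((np.array([.5245,.203,0])+ix*.106)[:2])+[.215],yaw)
print(lever())
E
```

```text
[(np.float64(0.927), np.float64(-0.001)), (np.float64(0.939), np.float64(-0.0))]
[(np.float64(0.983), np.float64(0.001)), (np.float64(1.0), np.float64(-0.0))]
at [ 0.538  -0.2666  0.2134] [-1.7994e+02  8.0000e-02  4.0400e+00] delta [ 0.0959 -0.543  -0.0012] [ -0.09   0.06 -43.96] t 21.625
[(29, np.float64(1.3)), (35, np.float64(0.0)), (39, np.float64(0.05)), (42, np.float64(0.1))]
```

The handle registers at home (0 mm) and the lever is still off. I'll go round to the OFF side of the isolator.

move_arm --deltas '[{"x": 0.005,"y": -0.04,"z": 0,"wx": 0,"wy": 0,"wz": -3,"hand": 0},{"x": 0.01,"y": -0.09,"z": 0,"wx": 0,"wy": 0,"wz": -8,"hand": 0},{"x": 0.02,"y": -0.14,"z": 0,"wx": 0,"wy": 0,"wz": -13,"hand": 0},{"x": 0.03,"y": -0.19,"z": 0,"wx": 0,"wy": 0,"wz": -19,"hand": 0},{"x": 0.04,"y": -0.24,"z": 0,"wx": 0,"wy": 0,"wz": -25,"hand": 0},{"x": 0.05,"y": -0.29,"z": 0,"wx": 0,"wy": 0,"wz": -32,"hand": 0},{"x": 0.06,"y": -0.34,"z": 0,"wx": 0,"wy": 0,"wz": -38,"hand": 0},{"x": 0.07,"y": -0.39,"z": 0,"wx": 0,"wy": 0,"wz": -44,"hand": 0}]'

```text
time: 22.68
tool_pos: [0.58, 0.1285, 0.2124]
tool_rot: [-3.139, 0.003, 0.842]
contact_force: [-0.0, 0.8, -0.1]
opening: 0.0003
```

```bash
python3 -c "
from h import *
delta([.5954,.2818,.215],48)"
```

```text
at [0.58   0.1285 0.2124] [-1.7987e+02  1.6000e-01  4.8220e+01] delta [ 0.1245 -0.0906 -0.0027] [-0.13  0.16  0.22] t 22.675
```

move_arm --deltas '[{"x": 0.04,"y": -0.03,"z": 0,"wx": 0,"wy": 0,"wz": 0,"hand": 0},{"x": 0.08,"y": -0.06,"z": 0,"wx": 0,"wy": 0,"wz": 0,"hand": 0},{"x": 0.12,"y": -0.085,"z": 0,"wx": 0,"wy": 0,"wz": 0,"hand": 0},{"x": 0.12,"y": -0.085,"z": 0,"wx": 0,"wy": 0,"wz": 0,"hand": 0},{"x": 0.12,"y": -0.085,"z": 0,"wx": 0,"wy": 0,"wz": 0,"hand": 0}]'

```text
time: 23.3
tool_pos: [0.5972, 0.2725, 0.2126]
tool_rot: [-3.14, 0.003, 0.839]
contact_force: [-0.4, -0.8, -1.0]
opening: 0.0006
```

```bash
python3 -c "
from h import *
delta([.5954,.2818,.085],48)"
```

```text
at [0.5972 0.2725 0.2126] [-179.93    0.18   48.04] delta [ 0.0061 -0.0074  0.1276] [-0.07  0.18  0.04] t 23.3
```

move_arm --deltas '[{"x": 0.006,"y": -0.007,"z": 0,"wx": 0,"wy": 0,"wz": 0,"hand": 0},{"x": 0.006,"y": -0.007,"z": 0.05,"wx": 0,"wy": 0,"wz": 0,"hand": 0},{"x": 0.006,"y": -0.007,"z": 0.1,"wx": 0,"wy": 0,"wz": 0,"hand": 0},{"x": 0.006,"y": -0.007,"z": 0.128,"wx": 0,"wy": 0,"wz": 0,"hand": 0},{"x": 0.006,"y": -0.007,"z": 0.128,"wx": 0,"wy": 0,"wz": 0,"hand": 0},{"x": -0.008,"y": -0.007,"z": 0.128,"wx": 0,"wy": 0,"wz": 0,"hand": 0},{"x": -0.02,"y": -0.007,"z": 0.128,"wx": 0,"wy": 0,"wz": 0,"hand": 0},{"x": -0.03,"y": -0.007,"z": 0.128,"wx": 0,"wy": 0,"wz": 0,"hand": 0}]'

```text
time: 24.3
tool_pos: [0.5747, 0.256, 0.0895]
tool_rot: [3.138, -0.007, 0.838]
contact_force: [3.9, 2.8, 3.2]
opening: 0.0004
```

move_arm --deltas '[{"x": -0.01,"y": 0,"z": 0,"wx": 0,"wy": 0,"wz": 0,"hand": 0},{"x": -0.02,"y": 0,"z": 0,"wx": 0,"wy": 0,"wz": 0,"hand": 0},{"x": -0.03,"y": 0,"z": 0,"wx": 0,"wy": 0,"wz": 0,"hand": 0},{"x": -0.04,"y": 0,"z": 0,"wx": 0,"wy": 0,"wz": 0,"hand": 0},{"x": -0.05,"y": 0,"z": 0,"wx": 0,"wy": 0,"wz": 0,"hand": 0},{"x": -0.06,"y": 0,"z": 0,"wx": 0,"wy": 0,"wz": 0,"hand": 0},{"x": -0.07,"y": 0,"z": 0,"wx": 0,"wy": 0,"wz": 0,"hand": 0},{"x": -0.08,"y": 0,"z": 0,"wx": 0,"wy": 0,"wz": 0,"hand": 0}]'

```text
time: 25.3
tool_pos: [0.5185, 0.1953, 0.0864]
tool_rot: [-3.142, 0.0, 0.838]
contact_force: [-0.1, -0.0, -0.0]
opening: 0.0
```

move_arm --deltas '[{"x": 0,"y": 0,"z": 0,"wx": 0,"wy": 0,"wz": 0,"hand": 0},{"x": 0,"y": 0,"z": 0,"wx": 0,"wy": 0,"wz": 0,"hand": 0},{"x": 0,"y": 0,"z": -0.05,"wx": 0,"wy": 0,"wz": 0,"hand": 0},{"x": 0,"y": 0,"z": -0.1,"wx": 0,"wy": 0,"wz": 0,"hand": 0},{"x": 0,"y": 0,"z": -0.15,"wx": 0,"wy": 0,"wz": 0,"hand": 0},{"x": 0,"y": 0,"z": -0.18,"wx": 0,"wy": 0,"wz": 0,"hand": 0},{"x": 0,"y": 0,"z": -0.18,"wx": 0,"wy": 0,"wz": 0,"hand": 0},{"x": 0,"y": 0,"z": -0.18,"wx": 0,"wy": 0,"wz": 0,"hand": 0}]'

```text
time: 26.3
tool_pos: [0.5186, 0.1959, 0.2653]
tool_rot: [-3.141, 0.001, 0.838]
contact_force: [-0.2, 0.4, 0.5]
opening: 0.0005
```

```bash
python3 - <<'E'
from h import *
import cv2
s=viewer.read_camera("scene");cv2.imwrite("pics/end.png",s[:,:,::-1]);s=s.astype(int)
s0=cv2.imread("pics/scene0.png")[:,:,::-1].astype(int)
o=np.array([.5245,.203,0]);ix=np.array([.669,.743,0]);iy=np.array([-.743,.669,0])
for d in(-.061,.061):
    print(d,[s[tuple(proj("scene",o+ix*d+iy*k+[0,0,.135]).round().astype(int)[::-1])].tolist() for k in(-.045,-.025,-.01,.01,.03)])
print(lever(),monitor.observe()["contact_force"])
D=np.abs(s-s0).sum(2)>90
for n,(x0,y0,x1,y1) in {"meter":(278,228,316,266),"screwdriver":(78,286,148,322),"gauge bar":(180,258,232,285),"orange":(290,265,370,340),"lamp":(420,180,470,230)}.items(): print(n,D[y0:y1,x0:x1].mean().round(3))
E
```

```text
-0.061 [[118, 122, 137], [138, 136, 141], [136, 131, 139], [133, 129, 136], [127, 125, 138]]
0.061 [[43, 74, 103], [45, 72, 100], [89, 153, 210], [88, 151, 211], [46, 76, 104]]
[(15, np.float64(0.15)), (31, np.float64(0.2)), (32, np.float64(0.1)), (35, np.float64(1.3))] [ 0.63319381 -0.32261208 -0.20147224]
meter 0.0
screwdriver 0.0
gauge bar 0.0
orange 0.0
lamp 0.0
```

The lever is on, the gauge is home, the other objects are unchanged in the picture, and the arm is clear. I'm handing in.

```bash
python3 -c "
from cell import robot,monitor
print(robot.hand_in());print(monitor.observe()['time'])"
```

```text
the job is handed in; nothing more can be done
None
the job is handed in; nothing more can be done
```

The pull test was carried out in the order asked and handed in at about 26 s of robot time, with the arm clear of everything.

**What I did:** I threw the isolator off, then drew the handle to about the clip and held it there for about 4 s in total. I eased it home at about 24 mm/s or slower and then threw the isolator back on.

**Last checks, compared with the first scene picture:**
- The lever's bar is back at its starting (ON) place.
- The gauge handle's patch is unchanged. It had registered at 0 mm drawn before I threw the isolator back on.
- The meter and screwdriver patches are unchanged, as are the two other patches I compared (one orange look-alike and one loose lamp). I did not check which loose lamp is the spare; the other lamps were not compared.
- The wrist force was below 1 N, which is noise level.

**What failed or disagreed:**
- **First two pushes at the lever:** they passed over the bar without moving it. The real fingertips ended about 25–30 mm above the reported TCP, so I worked about 35 mm lower after that.
- **Handle draw:** my estimates at the furthest hold differed: about 42 mm from the tool position and about 45 mm from image registration. The clip measured about 43 mm, so both are within the 5 mm band, but I did not see the pointer and clip side by side clearly at the hold.

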